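Turn over the drying beads and slide their dish onto the warming mat

TASK

Take the wooden stirrer from the cork coaster, put its foot down among the beads close to the floor of the dish and stir them round anticlockwise as seen from above, about midway between the centre and the wall, for well over two full turns (about three); then stand the stirrer upright on the coaster again, its foot fully on the cork. After that push the dish, without lifting or tipping it, across the table until it stands wholly on the square black mat, with all eight beads still in it. Leave the roll of tape and the jar where they are.

Things in the scene. Friction and masses are not known exactly. Their poses are not given: they have to be found in the camera images.
- dish: Round aluminium dish, loose, about 0.8 kg, holding eight beads that lie together in one half of it. Straight outer wall, 150 mm outside diameter, 45 mm high, wall 5 mm, floor 6 mm thick, flat underside. Origin: centre of its underside (on the table z = 0); z up; it is round, and its yaw is arbitrary.
- stirrer: Wooden stirring rod that stands upright on its own flat foot, loose, about 80 g, 150 mm tall. Round all the way up: weighted foot 24 mm diameter over the lowest 30 mm, waist 18 mm at 45 to 65 mm, straight grip 22 mm diameter from 80 to 142 mm. Origin: centre of the underside of the foot (the end that stirs); z along the rod towards the grip.
- coaster: Round flat cork coaster on which the stirrer stands at the start, fixed, 90 mm diameter, 5 mm thick. Origin: centre of its underside on the table; its top is at z = 0.005.
- mat: Square black rubber warming mat lying on the table, fixed, 196 x 196 mm, only 1 mm thick and no obstacle (a dish slides over its edge freely); a small black plug (12 x 30 mm, no obstacle) is on its +x edge. Origin: centre of the mat at table height; x and y along its sides.
- bead0_center (a point): Centre of one of the eight equal loose drying beads in the dish: a terracotta ball, 24 mm diameter, 14 g.
- bead1_center (a point): Centre of one of the eight equal loose drying beads in the dish: a terracotta ball, 24 mm diameter, 14 g.
- bead2_center (a point): Centre of one of the eight equal loose drying beads in the dish: a terracotta ball, 24 mm diameter, 14 g.
- bead3_center (a point): Centre of one of the eight equal loose drying beads in the dish: a terracotta ball, 24 mm diameter, 14 g.
- bead4_center (a point): Centre of one of the eight equal loose drying beads in the dish: a terracotta ball, 24 mm diameter, 14 g.
- bead5_center (a point): Centre of one of the eight equal loose drying beads in the dish: a terracotta ball, 24 mm diameter, 14 g.
- bead6_center (a point): Centre of one of the eight equal loose drying beads in the dish: a terracotta ball, 24 mm diameter, 14 g.
- bead7_center (a point): Centre of one of the eight equal loose drying beads in the dish: a terracotta ball, 24 mm diameter, 14 g.
- tape: Bystander: black roll of tape lying flat, 68 mm across, 19 mm high. Loose; origin at the centre of its underside.
- jar: Bystander: upright closed amber jar with a white cap, 54 mm across, 85 mm high. Loose; origin at the centre of its underside.
Not all that is in view belongs to the job. What is shaped like the part that bears bead7_center but purple is not meant.

How it is judged:
By the outcome, as a careful person would: the job done as asked, in the order asked, and still so for the second after the job is handed in, with the robot touching nothing.
It also fails if it takes over 72 s, if anything falls off the work surface, if the arm or the gripper's body presses on something with over 40 N, if the wrist force passes 120 N, or if a joint passes its speed limit or range.

ROBOT

A 6-joint arm with a two-finger parallel gripper is mounted at the origin on the work surface. World frame = base frame: x ahead of the robot, y to its left, z up, the work surface at z = 0. Lengths are in mm, angles in degrees, forces in N, time in s.
With the tool pointing down it reaches from about 275 to 825 mm from the base axis. Payload 5.2 kg.
Tool frame: the origin (TCP) lies at the very end of the fingers, on their centre line; the grasp point (between the pads) lies 19 mm behind it (tcp_to_grasp is the distance from the TCP to the grasp point, in mm); z points along the fingers, y is the direction in which the jaws open and shut (so a half turn about z gives the same grasp; the last joint's range is limited). The gripper opens to 93 mm and grips with 3 to 60 N. Pads are 15 mm wide; open, the fingers measure 128 mm over their backs; the gripper's body (75 mm by 188 mm) begins 65 mm behind the grasp point.
Start: joints at [-78.541, 14.817, 87.949, -0, 77.235, -11.62], TCP at [215.618, -505.978, 218.653] pointing down, gripper open.
Joint ranges: [-179.93, 179.93], [-52.35, 119.4], [10.71, 147.94], [-69.91, 249.91], [12.55, 155.21], [-178.61, 178.61]. Speed limits (degrees/s): [147.25, 147.25, 180, 180, 180, 180].

INTERFACE

Orientations are given as [roll, pitch, yaw] about the fixed x, y, z axes, in that order (R = Rz(yaw) Ry(pitch) Rx(roll)).
In Python, from cell import get_obs, camera, sign_off, tcp_to_grasp gives the robot as it stands.
- The arm moves only by the shell command python3 -m pendant 'ROWS' [FORCE]. ROWS is JSON, a list that holds one entry, the list of rows, each a list of 5 numbers: the closure in counts, from 0 (fully open) to 255 (shut), then the shift along the tool's x, y, z in cm, then the turn about the tool's z in rad. In form: [[[fingers, dx, dy, dz, spin], ...]]. A call has 1 to 8 rows; each row is the pose to reach, as a shift and turn from the pose commanded when the call began, along the tool's axes at that moment; what a row does not reach only later rows make up. A row lasts 1/8 s, in which the tool goes at most 62.5 mm and 10.7 degrees, less where a joint would pass 70% of its speed; a pose out of reach is approached as far as the arm can. A call with a gripper value outside its range is refused whole. The fingers move at their own pace and stop on an object; FORCE is the grip in N (left out, the last holds). Time passes only in rows, so rows that repeat a pose let the fingers close. It gives the time, the measured TCP pose, the force and the opening at its end, in the units of the state.
- get_obs(): the state, without advancing time (a new reading comes with each control period).
- camera(name): name is "scene" or "top"; returns a dict with "frame" (420x560x3 uint8, red, green, blue), "vfov" (degrees; the focal length in pixels is half the picture's height over the tangent of half this angle, whatever the lens; pixels are square), "cx", "cy" (the principal point, pixels), "pose" (4x4, takes a point from camera to world coordinates). Camera axes: x right, y down, z forward; pixel columns grow to the right and rows downward; lengths in mm; the calibration is good to about 2 mm. A picture is of the moment at which its call begins. There is no depth.
- sign_off(): hands the job in, once; it reports no verdict.
The state is a dict: "clock": time; "joint_pos": joint angles; "qd": joint speeds; "tau": joint torques, N m; "ee_pos": TCP position; "orientation": TCP orientation; "wrist_force": force on the tool from outside, world axes, zero at the start; "ft_torque": the same for the moment, N m; "opening": finger opening in mm.
Only numpy, scipy, OpenCV 4.12 (cv2) and the standard library are available. Lean on these libraries where they do the work, as an engineer would, in place of code of your own. Each camera call takes 0.05 s, during which the arm holds its last target. There are 200 camera calls.

## Working session

There is one attempt and no reset: what is moved stays moved. The work goes in short steps, Python scripts to look and compute and a shell command to move; the robot and the scene stay as the last step left them, time stands still between calls to the robot, and variables do not carry over. Pictures are saved under pics/ and viewed, about 8 in all and at most 12, crops included, and the job is handed in when it is done.

```bash
mkdir -p pics; ls; python3 - <<'E'
from cell import *
import cv2
print(get_obs(), tcp_to_grasp)
for n in("scene","top"):
    c=camera(n); print(n,c["vfov"],c["cx"],c["cy"],c["pose"].tolist() if hasattr(c["pose"],"tolist") else c["pose"])
    cv2.imwrite(f"pics/{n}0.png",cv2.resize(c["frame"][:,:,::-1],(784,588),interpolation=cv2.INTER_CUBIC))
E
```

```text
pics
{'clock': 0.0, 'joint_pos': array([-7.85383803e+01,  1.48565196e+01,  8.80111289e+01, -7.43906794e-05,
        7.72341432e+01, -1.16201880e+01]), 'qd': array([-0.01342798, -0.03970103,  0.09724662,  0.00228492,  0.0882782 ,
        0.01352754]), 'tau': array([ 1.34405269e-03, -4.37298596e+01, -2.84001732e+01,  7.21149542e-02,
        4.14562121e-02, -1.68215806e-04]), 'ee_pos': array([ 215.52972463, -505.41672631,  217.84308393]), 'orientation': array([-1.79900280e+02, -2.04321416e-02,  2.30818064e+01]), 'wrist_force': array([-0.01525275, -0.05328733,  0.16745821]), 'ft_torque': array([ 0.0042244 , -0.02266654,  0.00144893]), 'opening': 93.1232726558244} 18.8
scene 52.593612453670566 283.74682857516564 208.75315900946404 [[0.3812092019812199, 0.6084079902616238, -0.6960741783105111, 1172.9052876974083], [0.9244848366965952, -0.25307862197715436, 0.28509471727167096, -284.5803958633293], [-0.002707589871241089, -0.7521907527243048, -0.6589398610443388, 683.0959499313528], [0.0, 0.0, 0.0, 1.0]]
top 56.29410499843224 285.25107736275754 215.4394283611055 [[-0.011582867816161479, -0.987417491104006, 0.15771028956610128, 380.3338985042658], [-0.9991965115555271, 0.01748144410995197, 0.03606564025629046, -20.56216079296524], [-0.038368847629540105, -0.1571658276270666, -0.9868265978163947, 760.9203765401353], [0.0, 0.0, 0.0, 1.0]]
```

View pics/scene0.png

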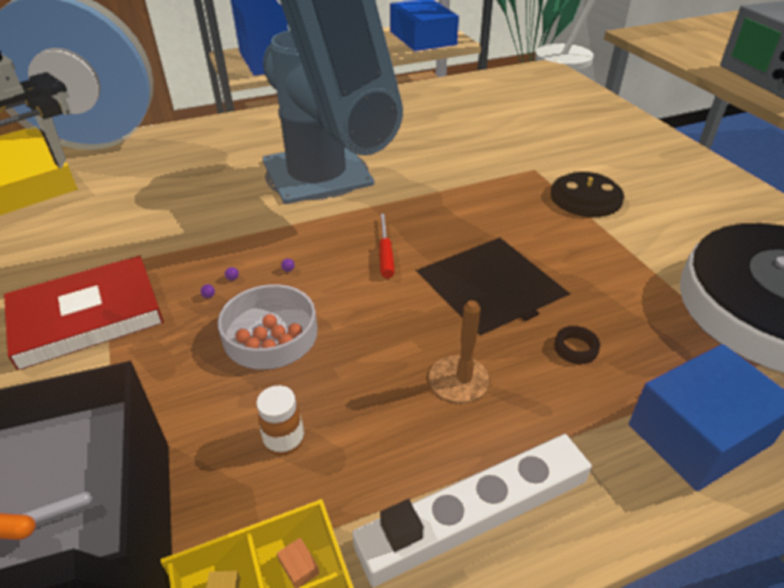

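View pics/top0.png

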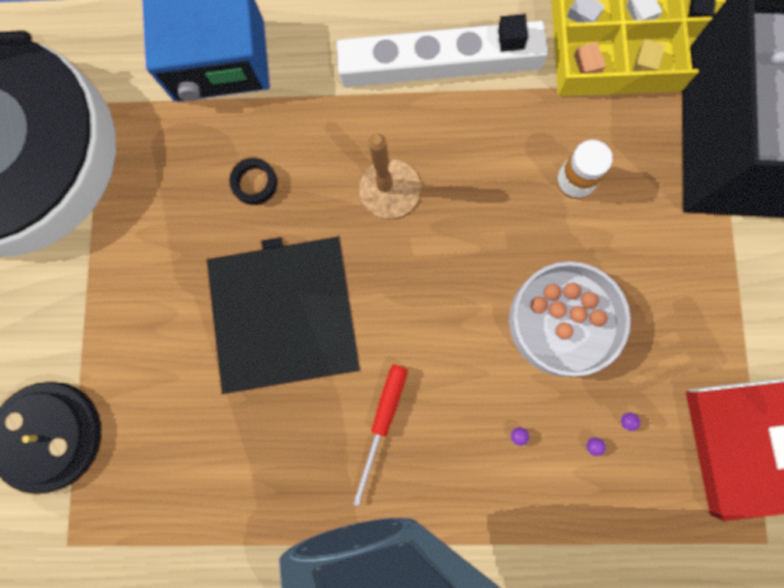

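I've viewed 2 pictures. They show:
- **Top view:** stirrer tip at (377,141), coaster at (390,188), dish at (570,319), mat at (283,315), jar at (585,168) and tape at (253,181).
- **Scene view:** stirrer tip at (470,305), coaster at (459,379), dish at (268,325) and mat at (493,284).

There are two candidate bead groups. The terracotta balls in the dish, around (568,310) in the top view, fit the description. The three purple balls at (520,436), (596,446) and (630,421) are the decoys. Next I'll make one enlarged crop sheet to confirm this and measure.

```bash
cat > h.py <<'E'
import numpy as np, cv2
from cell import *
def K(c): return c["frame"].shape[0]/2/np.tan(np.radians(c["vfov"]/2))
def ray(c,p):
    P=np.array(c["pose"]); d=P[:3,:3]@np.array([(p[0]-c["cx"])/K(c),(p[1]-c["cy"])/K(c),1]); return P[:3,3],d/np.linalg.norm(d)
def plane(c,p,z):
    o,d=ray(c,p); return (o+d*(z-o[2])/d[2]).round(1)
def tri(c1,p1,c2,p2):
    o,d=ray(c1,p1);q,e=ray(c2,p2); s=np.linalg.lstsq(np.c_[d,-e],q-o,rcond=None)[0]
    a=o+d*s[0];b=q+e*s[1]; return ((a+b)/2).round(1),np.linalg.norm(a-b).round(1)
def proj(c,X):
    P=np.linalg.inv(np.array(c["pose"]));v=P[:3,:3]@np.array(X)+P[:3,3]; return (v[:2]/v[2]*K(c)+[c["cx"],c["cy"]]).round(1)
def crop(c,x,y,w,h,s):
    im=cv2.resize(c["frame"][y:y+h,x:x+w,::-1],None,fx=s,fy=s,interpolation=cv2.INTER_CUBIC)
    for u in range(x-x%10+10,x+w,10): cv2.line(im,(int((u+.5-x)*s),0),(int((u+.5-x)*s),9 if u%50 else 18),(0,255,0),1); u%20 or cv2.putText(im,str(u),(int((u+.5-x)*s)-10,20),0,.33,(0,255,255))
    for u in range(y-y%10+10,y+h,10): cv2.line(im,(0,int((u+.5-y)*s)),(9,int((u+.5-y)*s)),(0,255,0),1); u%20 or cv2.putText(im,str(u),(10,int((u+.5-y)*s)+4),0,.33,(0,255,255))
    return im
E
python3 - <<'E'
from h import *
import pickle
t=camera("top");s=camera("scene"); pickle.dump((t,s),open("c0.pkl","wb"))
a=np.hstack([crop(t,240,85,80,75,4),crop(s,295,205,80,75,4)])
b=np.hstack([crop(t,360,183,95,90,4)[:, :], crop(s,150,195,95,90,4)])
a=cv2.copyMakeBorder(a,0,0,0,b.shape[1]-a.shape[1],0)[:, :760]
a=a if a.shape[1]==b.shape[1] else a
im=np.vstack([a,b]); print(im.shape)
cv2.imwrite("pics/m0.png",im[:,:,:])
# mat corners, top img px
k=1/1.4
for p in [(207,260),(340,238),(359,370),(222,392)]: print("mat",plane(t,(p[0]*k,p[1]*k),1))
print("dish rim",plane(t,(570*k,319*k),45),"coaster",plane(t,(390*k,188*k),5),"tip",tri(t,(377*k,141*k),s,(471*k,304*k)))
print("jarcap",tri(t,(592*k,158*k),s,(277*k,399*k)),"tape",plane(t,(253*k,181*k),19),"driver",plane(t,(400*k,367*k),10),plane(t,(357*k,503*k),5))
print("dish tri",tri(t,(570*k,319*k),s,(268*k,318*k)),"mat tri",tri(t,(283*k,315*k),s,(493*k,283*k)),"coaster tri",tri(t,(390*k,188*k),s,(459*k,379*k)))
E
```

```text
(660, 760, 3)
mat [567.3 283.3   1. ]
mat [595.6  91.3   1. ]
mat [407.4  64.    1. ]
mat [379.6 254.    1. ]
dish rim [ 468.  -215.8   45. ] coaster [667.3  18.6   5. ] tip (array([670.5,  26.3, 151.3]), np.float64(0.9))
jarcap (array([ 671.1, -245.1,   83.8]), np.float64(1.0)) tape [677.6 214.4  19. ] driver [410.4   7.   10. ] [232.8  66.2   5. ]
dish tri (array([ 469.1, -216.9,   37.4]), np.float64(1.8)) mat tri (array([487.9, 176.6,  -5.3]), np.float64(7.7)) coaster tri (array([669.1,  19.7,   1.2]), np.float64(1.9))
```

View pics/m0.png

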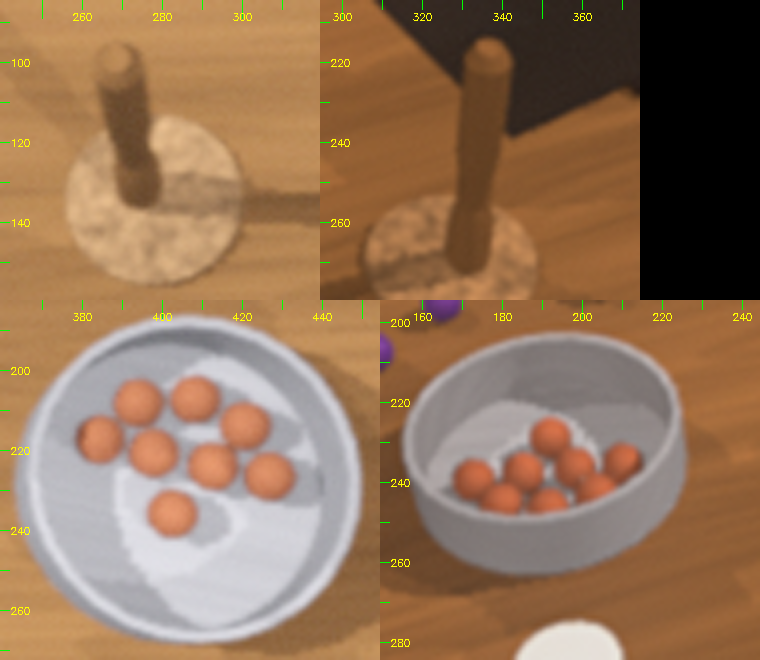

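I've viewed 3 pictures. The crop sheet confirms eight terracotta balls inside the dish, with the purple ones outside it. The stirrer tip is at top (269.5,99) and scene (336,217). The foot's lower edge is at top (275,135.5) and scene (331,272).

```bash
python3 - <<'E'
from h import *
import pickle
t,s=pickle.load(open("c0.pkl","rb"))
print("tip",tri(t,(269.5,98.8),s,(336.2,217)),plane(t,(269.5,98.8),155),plane(s,(336.2,217),155))
print("rim",tri(t,(407.3,227.3),s,(191.1,226.4)),plane(t,(407.3,227.3),45),plane(s,(191.1,226.4),45))
print("coaster",plane(t,(278.3,135),5),plane(s,(327.8,270.5),5))
for X in [(670,26,155),(670,26,5),(658,26,5)]: print(X,proj(t,X),proj(s,X))
c=plane(t,(407.3,227.3),45)
for p in [(393.5,207.5),(408,206.5),(384,216.5),(420.5,213.5),(397.5,220),(412.5,223),(426.5,226),(402.5,235.5)]:
    b=plane(t,p,18)-c; print("bead",b[:2].round(),"r",np.hypot(*b[:2]).round(),"ang",np.degrees(np.arctan2(b[1],b[0])).round())
E
python3 -m pendant '[[[0,0,0,0,-0.18],[0,0,0,0,-0.36],[0,0,0,0,-0.54],[0,0,0,0,-0.72],[0,0,0,0,-0.9],[0,0,0,0,-1.08],[0,0,0,0,-1.168],[0,0,0,0,-1.168]]]' 20
```

```text
tip (array([672.4,  25.2, 153.8]), np.float64(0.2)) [671.9  25.3 155. ] [673.5  24.4 155. ]
rim (array([ 469.7, -216.9,   40.2]), np.float64(1.0)) [ 469.  -216.1   45. ] [ 475.3 -217.    45. ]
coaster [665.8  19.2   5. ] [671.6  19.1   5. ]
(670, 26, 155) [269.1  99.9] [336.1 215.6]
(670, 26, 5) [274.9 133.1] [330.4 269. ]
(658, 26, 5) [275.  138.8] [327.8 264.9]
bead [42. 16.] r 45.0 ang 21.0
bead [ 43. -11.] r 45.0 ang -14.0
bead [25. 35.] r 43.0 ang 55.0
bead [ 29. -34.] r 45.0 ang -49.0
bead [18. 10.] r 20.0 ang 30.0
bead [ 11. -18.] r 21.0 ang -57.0
bead [  5. -43.] r 44.0 ang -83.0
bead [-12.   2.] r 12.0 ang 168.0
clock: 1.2
ee_pos: [215.6, -505.8, 218.4]
orientation: [-180.0, -0.0, 90.0]
wrist_force: [-0.4, 0.2, 1.0]
opening: 93.2
```

```bash
python3 -m pendant '[[[0,4,3.4,0,0],[0,8,6.9,0,0],[0,12,10.3,0,0],[0,16,13.7,0,0],[0,20,17.2,0,0],[0,24,20.6,0,0],[0,28,24,0,0],[0,32,27.5,0,0]]]' && python3 -m pendant '[[[0,4,3.4,0,0],[0,8,6.9,0,0],[0,12,10.3,0,0],[0,16,13.7,0,0],[0,20,17.2,0,0],[0,21.1,18.1,0,0],[0,21.1,18.1,0,0],[0,21.1,18.1,0,0]]]'; python3 - <<'E'
from h import *
print(get_obs()["ee_pos"])
E
```

```text
clock: 2.2
ee_pos: [491.6, -184.6, 218.8]
orientation: [180.0, 0.0, 89.9]
wrist_force: [0.5, -0.6, 0.9]
opening: 92.8
clock: 3.2
ee_pos: [670.9, 23.7, 218.6]
orientation: [-180.0, 0.0, 89.9]
wrist_force: [-0.6, 0.2, -0.9]
opening: 93.1
[670.86019443  23.72242684 218.64427676]
```

```bash
python3 -m pendant '[[[0,0,0,3,0],[0,0,0,6,0],[0,0,0,9,0],[0,0,0,11.5,0],[0,0,0,12.1,0],[0,0,0,12.1,0],[180,0,0,12.1,0],[255,0,0,12.1,0]]]' 20 && python3 -m pendant '[[[255,0,0,0,0],[255,0,0,0,0],[255,0,0,0,0],[255,0,0,0,0],[255,0,0,0,0]]]' 20
```

```text
clock: 4.2
ee_pos: [672.3, 24.9, 99.0]
orientation: [179.9, 0.0, 90.0]
wrist_force: [-0.3, 0.4, -0.6]
opening: 77.7
clock: 4.82
ee_pos: [671.6, 25.0, 97.6]
orientation: [-180.0, -0.0, 90.0]
wrist_force: [0.3, 0.3, -0.2]
opening: 27.9
```

```bash
python3 -m pendant '[[[255,0,0,0,0],[255,0,0,0,0],[255,0,0,0,0],[255,0,0,0,0]]]' 30
```

```text
clock: 5.32
ee_pos: [671.6, 25.0, 97.6]
orientation: [-180.0, -0.0, 90.0]
wrist_force: [0.1, 0.6, 0.2]
opening: 21.5
```

```bash
python3 -m pendant '[[[255,0,0,-1,0],[255,0,0,-3,0],[255,0,0,-5.5,0],[255,0,0,-8,0],[255,-2.6,-2.2,-8,0],[255,-6.6,-5.6,-8,0],[255,-10.6,-9,-8,0],[255,-14.6,-12.4,-8,0]]]' && python3 -m pendant '[[[255,-4,-3.4,0,0],[255,-8,-6.8,0,0],[255,-11,-9.2,0,0],[255,-11.85,-9.96,0,0],[255,-11.85,-9.96,0,0],[255,-11.85,-9.96,0,0]]]' && python3 - <<'E'
from h import *
o=get_obs(); print(o["ee_pos"],o["wrist_force"])
t=camera("top");s=camera("scene")
cv2.imwrite("pics/m1.png",np.hstack([crop(t,360,150,95,120,4),crop(s,150,150,95,120,4)]))
E
```

```text
clock: 6.32
ee_pos: [546.7, -122.1, 178.5]
orientation: [179.9, 0.0, 90.0]
wrist_force: [-0.2, -0.4, -0.4]
opening: 21.8
clock: 7.08
ee_pos: [448.8, -238.6, 177.9]
orientation: [180.0, -0.0, 90.1]
wrist_force: [-0.5, -0.3, -0.9]
opening: 21.3
[ 448.76298391 -238.63288173  177.86643539] [-0.46294655 -0.29438318 -0.85662957]
```

View pics/m1.png

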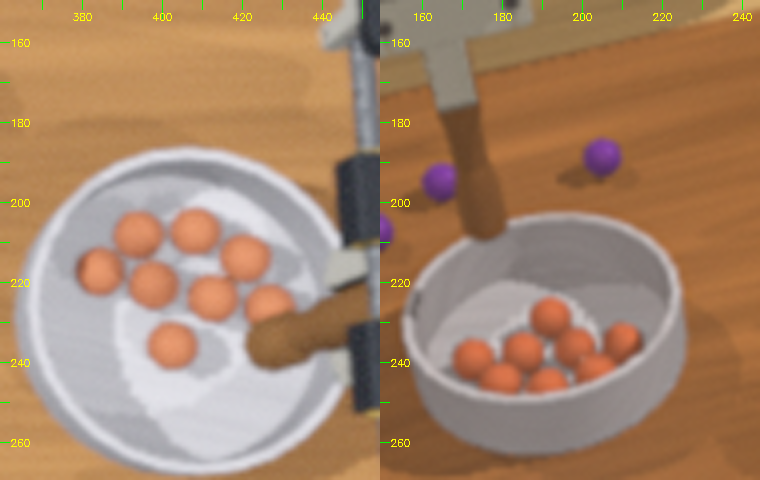

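I've viewed 4 pictures. The stirrer is held upright above the free spot in the dish, with its foot at top (427,236) and scene (176,237), and all eight beads are in place. Lowering it now.

```bash
python3 -m pendant '[[[255,0,0,2.5,0],[255,0,0,5,0],[255,0,0,6.5,0],[255,0,0,7.3,0],[255,0,0,7.6,0],[255,0,0,7.65,0],[255,0,0,7.65,0]]]'
```

```text
clock: 8.05
ee_pos: [448.4, -239.8, 101.8]
orientation: [179.9, 0.0, 90.0]
wrist_force: [-0.1, 0.0, -0.5]
opening: 21.0
```

```bash
python3 -m pendant '[[[255,-0.72,1.07,0.05,0],[255,-0.97,2.33,0.1,0],[255,-0.72,3.6,0.1,0],[255,0,4.67,0.1,0],[255,1.07,5.38,0.1,0],[255,2.33,5.63,0.1,0],[255,3.6,5.38,0.1,0],[255,4.67,4.67,0.1,0]]]' && python3 -m pendant '[[[255,0.72,-1.07,0,0],[255,0.97,-2.33,0,0],[255,0.72,-3.6,0,0],[255,0,-4.67,0,0],[255,-1.07,-5.38,0,0],[255,-2.33,-5.63,0,0],[255,-3.6,-5.38,0,0],[255,-4.67,-4.67,0,0]]]' && python3 - <<'E'
from h import *
o=get_obs(); print(o["ee_pos"],o["wrist_force"])
t=camera("top");s=camera("scene")
cv2.imwrite("pics/m2.png",np.hstack([crop(t,360,150,95,120,4),crop(s,150,150,95,120,4)]))
E
```

```text
clock: 9.05
ee_pos: [494.5, -191.5, 100.2]
orientation: [180.0, -0.0, 90.0]
wrist_force: [1.0, -0.2, -2.0]
opening: 21.4
clock: 10.05
ee_pos: [448.2, -239.8, 100.0]
orientation: [180.0, -0.1, 89.9]
wrist_force: [3.9, 2.3, -0.9]
opening: 21.8
[ 448.24783831 -239.81844597  100.02834943] [ 3.90714376  2.2645937  -0.90484152]
```

View pics/m2.png

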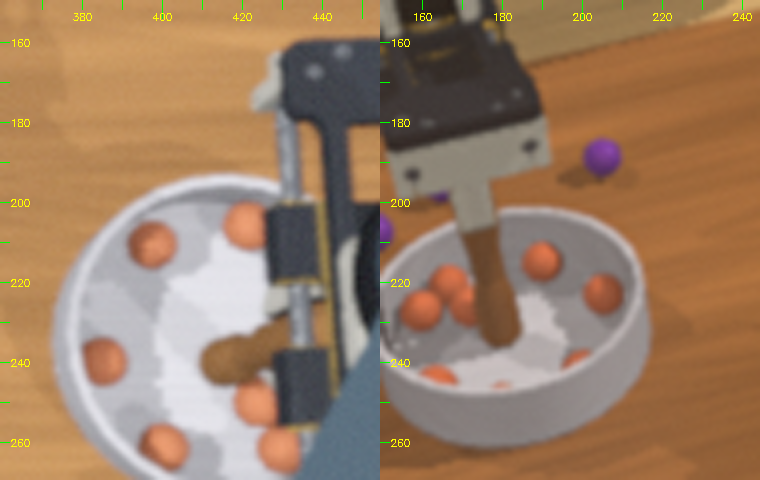

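I've viewed 5 pictures. The dish was dragged about 20 mm: its rim's left edge in the top view is now at column 377, where it was 366. The beads are spread around it, and seven are visible with the rest behind the gripper. I'll relocate the centre with a rim fit and continue at a slightly smaller radius so no bead can wedge against the wall.

```bash
cat >> h.py <<'E'
from scipy.ndimage import map_coordinates as mc
def dish(c,x0,y0,R=30,z=45):
    g=cv2.GaussianBlur(cv2.cvtColor(c["frame"],cv2.COLOR_RGB2GRAY).astype(float),(0,0),.7)
    sat=c["frame"].max(2).astype(float)-c["frame"].min(2); a=np.radians(np.arange(0,360,4)); best=[]
    P=np.linalg.inv(np.array(c["pose"]));f=K(c)
    def samp(x,y,r):
        X=np.c_[x+r*np.cos(a),y+r*np.sin(a),np.full(len(a),z)]@P[:3,:3].T+P[:3,3]
        u=X[:,0]/X[:,2]*f+c["cx"];v=X[:,1]/X[:,2]*f+c["cy"]; return mc(g,[v,u],order=1,mode='nearest'),mc(sat,[v,u],order=1,mode='nearest')
    for x in np.arange(x0-R,x0+R+1,1.):
        for y in np.arange(y0-R,y0+R+1,1.):
            m,s=samp(x,y,72.5);i,_=samp(x,y,65);_,so=samp(x,y,80)
            best.append((np.mean(np.clip(m-i,-20,40)+np.clip(so-s,-20,40)),x,y))
    return max(best)
E
python3 - <<'E'
from h import *
import pickle
t0,s0=pickle.load(open("c0.pkl","rb"))
print("ref",dish(t0,470,-216,10),dish(s0,470,-216,10))
print("now",dish(camera("top"),459,-234),dish(camera("scene"),459,-234)); print(get_obs()["wrist_force"])
E
```

```text
ref (np.float64(64.28841725595913), np.float64(470.0), np.float64(-216.0)) (np.float64(51.0261324365708), np.float64(472.0), np.float64(-217.0))
now (np.float64(43.2662934301959), np.float64(457.0), np.float64(-233.0)) (np.float64(45.60144574971482), np.float64(458.0), np.float64(-235.0))
[ 3.38097824  1.01744907 -0.79597607]
```

```bash
python3 -m pendant '[[[255,1.2,0.3,0,0],[255,2.4,0.6,0,0],[255,3.5,0.95,0,0],[255,3.5,0.95,0,0]]]' && python3 -m pendant '[[[255,-0.22,-1.11,0,0],[255,-0.85,-2.05,0,0],[255,-1.79,-2.68,0,0],[255,-2.9,-2.9,0,0],[255,-4.01,-2.68,0,0],[255,-4.95,-2.05,0,0],[255,-5.58,-1.11,0,0],[255,-5.8,0,0,0]]]' && python3 - <<'E'
from h import *
print("now",dish(camera("top"),457,-234),dish(camera("scene"),457,-234)); print(get_obs()["wrist_force"],get_obs()["ee_pos"])
E
```

```text
clock: 10.75
ee_pos: [457.5, -203.2, 100.2]
orientation: [-180.0, -0.0, 90.1]
wrist_force: [-0.6, 0.0, -1.6]
opening: 21.2
clock: 11.75
ee_pos: [456.8, -261.8, 99.4]
orientation: [-179.8, -0.1, 90.0]
wrist_force: [-8.6, 3.3, 1.1]
opening: 21.2
now (np.float64(50.869074628232234), np.float64(458.0), np.float64(-233.0)) (np.float64(49.18031049038327), np.float64(461.0), np.float64(-236.0))
[-3.09126975  0.31826221 -1.91135882] [ 457.69899292 -261.7890285    99.39114345]
```

```bash
python3 -m pendant '[[[255,0.22,1.11,0,0],[255,0.85,2.05,0,0],[255,1.79,2.68,0,0],[255,2.9,2.9,0,0],[255,4.01,2.68,0,0],[255,4.95,2.05,0,0],[255,5.58,1.11,0,0],[255,5.8,0,0,0]]]' && python3 - <<'E'
from h import *
t=camera("top");s=camera("scene")
print("now",dish(t,457,-234),dish(s,457,-234)); print(get_obs()["wrist_force"],get_obs()["ee_pos"])
cv2.imwrite("pics/m3.png",np.hstack([crop(t,360,170,95,120,4),crop(s,140,170,95,120,4)]))
E
```

```text
clock: 12.85
ee_pos: [458.1, -206.0, 101.0]
orientation: [179.8, 0.2, 90.0]
wrist_force: [3.9, -5.0, -0.9]
opening: 21.3
now (np.float64(27.41048253365362), np.float64(468.0), np.float64(-238.0)) (np.float64(48.95526928293226), np.float64(471.0), np.float64(-240.0))
[ 1.98802218 -3.15069561 -0.29471037] [ 457.58261688 -206.02635197  101.09985137]
```

View pics/m3.png

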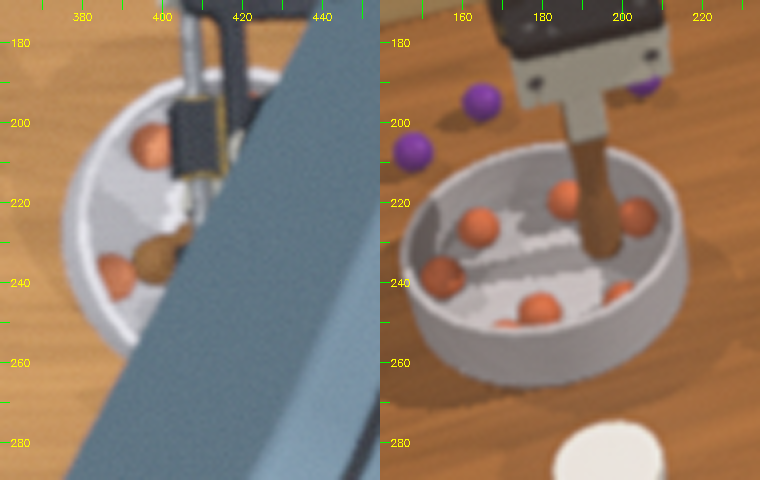

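I've viewed 6 pictures. Seven beads are visible in the scene view, the foot is at scene (201,235), and the dish centre has drifted to about (469.5,−239). I'll continue around the updated centre.

```bash
python3 -m pendant '[[[255,-1.23,-0.72,0.1,0],[255,-2.13,-1.41,0.1,0],[255,-3.22,-1.69,0.1,0],[255,-4.34,-1.54,0.1,0],[255,-5.32,-0.97,0.1,0],[255,-6.01,-0.07,0.1,0],[255,-6.29,1.02,0.1,0],[255,-6.14,2.14,0.1,0]]]' && python3 - <<'E'
from h import *
t=camera("top");s=camera("scene")
print("now",dish(t,470,-238),dish(s,470,-238)); print(get_obs()["wrist_force"],get_obs()["ee_pos"])
E
```

```text
clock: 13.95
ee_pos: [480.0, -265.9, 99.1]
orientation: [180.0, -0.0, 90.0]
wrist_force: [-0.1, 0.8, -1.1]
opening: 21.7
now (np.float64(44.3193913303372), np.float64(469.0), np.float64(-237.0)) (np.float64(49.69479334711774), np.float64(471.0), np.float64(-240.0))
[ 0.85500255  0.64856549 -1.65769579] [ 480.30771187 -265.43405226   99.05317415]
```

```bash
python3 -m pendant '[[[255,0.57,0.98,0,0],[255,1.47,1.67,0,0],[255,2.56,1.95,0,0],[255,3.68,1.8,0,0],[255,4.66,1.23,0,0],[255,5.35,0.33,0,0],[255,5.63,-0.76,0,0],[255,5.48,-1.88,0,0]]]' && python3 - <<'E'
from h import *
t=camera("top");s=camera("scene")
print("now",dish(t,470,-238),dish(s,470,-238)); print(get_obs()["wrist_force"],get_obs()["ee_pos"])
E
```

```text
clock: 15.05
ee_pos: [461.1, -212.5, 100.3]
orientation: [179.8, 0.2, 90.0]
wrist_force: [3.7, -3.7, -1.0]
opening: 21.2
now (np.float64(31.71665238814552), np.float64(460.0), np.float64(-231.0)) (np.float64(46.326273059733595), np.float64(462.0), np.float64(-233.0))
[ 2.73696494 -2.3964251  -1.30850557] [ 459.73178137 -212.3321141    99.90809811]
```

```bash
python3 -m pendant '[[[255,0.4,-1.2,0,0],[255,-0.17,-2.1,0,0],[255,-1.15,-2.66,0,0],[255,-2.28,-2.79,0,0],[255,-3.37,-2.48,0,0],[255,-4.25,-1.78,0,0],[255,-4.81,-0.8,0,0],[255,-4.94,0.33,0,0]]]' && python3 - <<'E'
from h import *
t=camera("top");s=camera("scene")
print("now",dish(t,461,-232),dish(s,461,-232)); print(get_obs()["wrist_force"],get_obs()["ee_pos"],get_obs()["opening"])
cv2.imwrite("pics/m4.png",np.hstack([crop(t,360,170,95,120,4),crop(s,140,170,95,120,4)]))
E
```

```text
clock: 16.15
ee_pos: [463.0, -259.7, 98.7]
orientation: [-179.8, -0.1, 90.0]
wrist_force: [-3.4, 4.0, 4.0]
opening: 21.6
now (np.float64(52.33033385092399), np.float64(460.0), np.float64(-230.0)) (np.float64(48.35290044588933), np.float64(461.0), np.float64(-232.0))
[-0.00701113  3.35435409  0.50354108] [ 464.31335948 -259.48631456   98.799466  ] 21.244924917206546
```

View pics/m4.png

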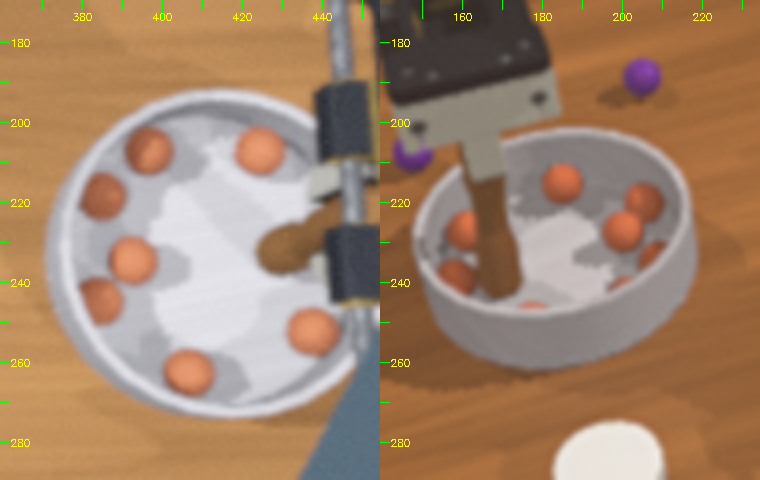

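I've viewed 7 pictures. Seven beads are visible in the dish and the eighth is behind the finger. Summing the angles about the moving dish centre gives about 3.1 turns anticlockwise. Lifting out and heading back to the coaster.

```bash
python3 -m pendant '[[[255,0,0,-1.5,0],[255,0,0,-4,0],[255,0,0,-7,0],[255,0,0,-8,0],[255,2.4,1.7,-8,0],[255,6.4,4.7,-8,0],[255,10.4,7.7,-8,0],[255,14.4,10.6,-8,0]]]' && python3 -m pendant '[[[255,4,2.9,0,0],[255,8,5.9,0,0],[255,11.5,8.5,0,0],[255,13.5,9.8,0,0],[255,13.5,9.8,0,0],[255,13.5,9.8,0,0]]]' && python3 - <<'E'
from h import *
t=camera("top");s=camera("scene")
o=get_obs();print(o["ee_pos"],o["wrist_force"])
print("now",dish(t,461,-232),dish(s,461,-232))
e=o["ee_pos"]; print(proj(t,(e[0],e[1],e[2]-92.6)),proj(s,(e[0],e[1],e[2]-92.6)))
cv2.imwrite("pics/m5.png",np.hstack([crop(t,240,85,95,140,4),crop(s,290,170,95,140,4)]))
E
```

```text
clock: 17.25
ee_pos: [570.3, -115.6, 179.1]
orientation: [180.0, 0.0, 90.0]
wrist_force: [1.1, -0.5, -2.1]
opening: 21.7
clock: 18.0
ee_pos: [666.9, 17.8, 178.8]
orientation: [-180.0, 0.0, 90.0]
wrist_force: [-0.7, 0.4, -0.9]
opening: 21.5
[666.93516939  17.34374491 179.19203196] [-0.31348156 -1.30859428 -0.67776027]
now (np.float64(71.82772500815287), np.float64(459.0), np.float64(-230.0)) (np.float64(50.09765408346867), np.float64(461.0), np.float64(-231.0))
[276.8 118.2] [328.7 241.7]
```

View pics/m5.png

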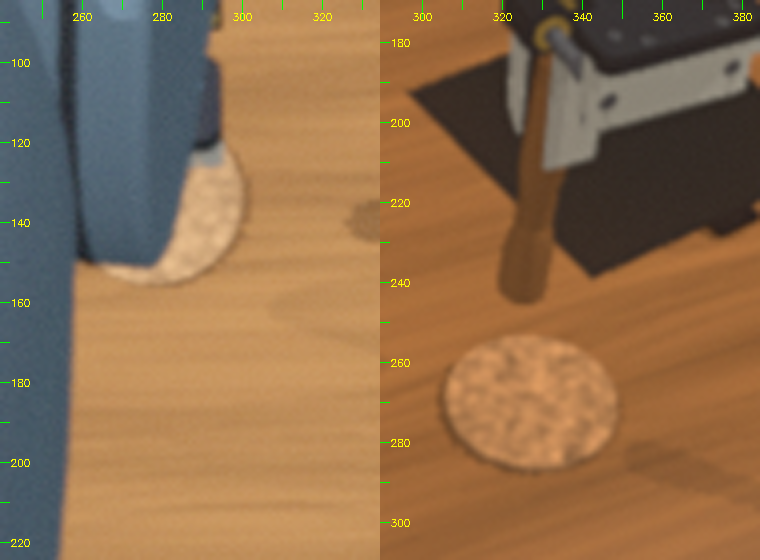

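I've viewed 8 pictures. The stirrer hangs over the coaster with its foot at scene (325.5,242), where I predicted (328.7,241.7). It leans about 3° towards −y, so it should right itself on its flat foot when gently set down. Lowering with a small +y correction.

```bash
python3 -m pendant '[[[255,0.4,0.1,2,0],[255,0.6,0.1,4.5,0],[255,0.6,0.1,6.5,0],[255,0.6,0.1,7.5,0],[255,0.6,0.1,7.8,0],[255,0.6,0.1,7.95,0],[255,0.6,0.1,8.05,0],[255,0.6,0.1,8.05,0]]]' && python3 -m pendant '[[[255,0,0,0.05,0],[255,0,0,0.1,0],[255,0,0,0.15,0],[255,0,0,0.15,0]]]' 4
```

```text
clock: 19.1
ee_pos: [668.7, 24.5, 99.2]
orientation: [180.0, 0.0, 90.0]
wrist_force: [0.1, -0.8, -0.9]
opening: 21.4
clock: 19.6
ee_pos: [668.7, 24.5, 97.8]
orientation: [180.0, 0.0, 90.0]
wrist_force: [-0.4, 1.4, 3.9]
opening: 21.1
```

Contact is about 4 N. Opening the fingers slowly.

```bash
python3 -m pendant '[[[190,0,0,0,0],[185,0,0,0,0],[180,0,0,0,0],[170,0,0,0,0],[150,0,0,0,0],[120,0,0,0,0],[60,0,0,0,0],[0,0,0,0,0]]]' && python3 - <<'E'
from h import *
s=camera("scene"); o=get_obs(); print(o["opening"],o["wrist_force"])
for X in [(668.7,22,155),(668.7,22,5)]: print(proj(s,X))
cv2.imwrite("pics/m6.png",crop(s,270,150,130,140,4))
E
```

```text
clock: 20.6
ee_pos: [668.4, 24.5, 97.2]
orientation: [180.0, -0.0, 90.0]
wrist_force: [-0.6, 0.3, -0.5]
opening: 63.4
67.42261114790452 [-0.17533367 -0.03729043  0.54818972]
[333.8 215.7]
[328.4 269.1]
```

View pics/m6.png

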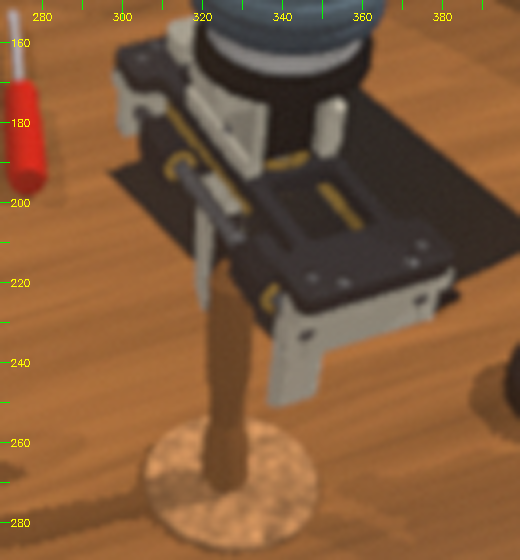

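I've viewed 9 pictures. The stirrer's foot is on the coaster, with its lower edge at scene (326,272). The rod seems to lean a few pixels, possibly because it was still rocking. I'll open fully, rise and check again.

```bash
python3 -m pendant '[[[0,0,0,0,0],[0,0,0,0,0],[0,0,0,0,0],[0,0,0,-2,0],[0,0,0,-5,0],[0,0,0,-8,0],[0,0,0,-11,0],[0,0,0,-13,0]]]' && python3 -m pendant '[[[0,-4,-4,0,0],[0,-8,-8,0,0],[0,-12,-12,0,0],[0,-15,-16,0,0],[0,-19,-17,0,0],[0,-24,-18,0,0],[0,-29,-19,0,0],[0,-34,-20,0,0]]]' && python3 - <<'E'
from h import *
t=camera("top");s=camera("scene"); o=get_obs(); print(o["ee_pos"],o["opening"])
print("now",dish(t,461,-232),dish(s,461,-232))
cv2.imwrite("pics/m7.png",np.hstack([crop(t,240,85,95,140,4),crop(s,290,170,95,140,4)]))
E
```

```text
clock: 21.65
ee_pos: [668.8, 24.5, 229.0]
orientation: [179.9, 0.0, 90.0]
wrist_force: [-0.6, -0.7, 0.3]
opening: 92.9
clock: 22.65
ee_pos: [468.0, -317.0, 227.4]
orientation: [180.0, 0.0, 90.0]
wrist_force: [1.4, -0.8, -0.9]
opening: 93.2
[ 467.14467977 -320.36670116  226.90859476] 93.14201325366793
now (np.float64(71.79658097661803), np.float64(459.0), np.float64(-230.0)) (np.float64(49.9283091566468), np.float64(461.0), np.float64(-231.0))
```

View pics/m7.png

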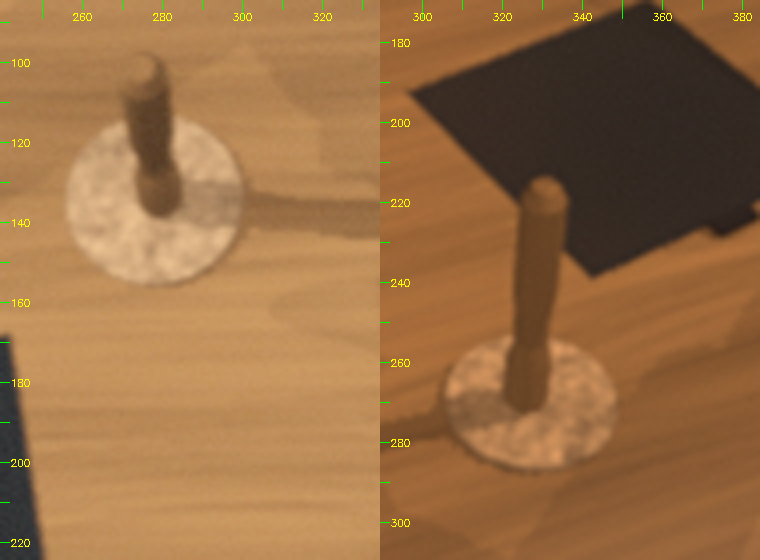

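I've viewed 10 pictures. The stirrer stands upright on the coaster: tip at scene (330.5,216), foot edge at scene (327,272), foot at top (279,135), and the coaster centre at top (278,135). Next I'll lower the open fingers behind the dish, straddling it, to push with two contacts.

```bash
python3 -m pendant '[[[0,-0.3,-0.8,5,0],[0,-0.3,-0.8,10,0],[0,-0.3,-0.8,15,0],[0,-0.3,-0.8,19,0],[0,-0.3,-0.8,21,0],[0,-0.3,-0.8,21.8,0],[0,-0.3,-0.8,22,0],[0,-0.3,-0.8,22,0]]]'; python3 - <<'E'
from h import *
o=get_obs(); print(o["ee_pos"],o["wrist_force"])
t,s=camera("top"),camera("scene")
for n,p in [("matL",(207,260)),("mat",(340,238)),("mat",(359,370)),("mat",(222,392))]:pass
# mat centre from the scene view: segment dark square
m=(s["frame"].max(2)<60).astype(np.uint8); n,l,st,ce=cv2.connectedComponentsWithStats(m)
i=l[215,345]; c=max(cv2.findContours((l==i).astype(np.uint8),0,2)[0],key=cv2.contourArea)
ap=cv2.approxPolyDP(c,6,True)[:,0]; print(ap.tolist(),[plane(s,p,1)[:2].tolist() for p in ap])
E
```

```text
clock: 23.75
ee_pos: [461.0, -318.9, 8.1]
orientation: [179.9, 0.1, 90.0]
wrist_force: [-0.3, 0.6, 0.5]
opening: 92.8
[ 461.03405464 -318.86548866    8.10068713] [-0.31310038  0.55662658  0.51586501]
[[405, 209], [357, 171], [300, 193], [323, 218], [336, 215], [342, 237]] [[566.4, 282.4], [385.1, 252.9], [412.0, 71.9], [519.0, 83.9], [521.4, 117.4], [592.7, 95.3]]
```

```bash
python3 -m pendant '[[[0,0.5,0,0,0],[0,1,0,0,0],[0,1.4,0,0,0],[0,1.8,0,0,0],[0,2.2,0,0,0],[0,2.6,0,0,0],[0,3.1,0.05,0,0],[0,3.7,0.1,0,0]]]' && python3 -m pendant '[[[0,0.7,0.13,0,0],[0,1.5,0.28,0,0],[0,2.4,0.45,0,0],[0,3.3,0.62,0,0],[0,4.2,0.8,0,0],[0,5.1,0.97,0,0],[0,6,1.14,0,0],[0,6.8,1.3,0,0]]]'; python3 - <<'E'
from h import *
o=get_obs(); print(o["ee_pos"],o["wrist_force"])
t,s=camera("top"),camera("scene"); print(dish(t,471,-150,25),dish(s,471,-150,25))
E
```

```text
clock: 24.85
ee_pos: [461.7, -281.9, 7.2]
orientation: [180.0, 0.1, 90.0]
wrist_force: [-0.9, -4.8, -1.5]
opening: 92.8
clock: 25.85
ee_pos: [474.4, -213.2, 7.2]
orientation: [-180.0, 0.0, 90.0]
wrist_force: [-0.4, -5.0, -1.8]
opening: 92.9
[ 474.44343295 -213.22315904    7.22163145] [-0.41279284 -5.04549603 -1.83176593]
(np.float64(47.887478430305144), np.float64(474.0), np.float64(-148.0)) (np.float64(37.264079616312685), np.float64(476.0), np.float64(-146.0))
```

```bash
python3 -m pendant '[[[0,0.8,0.28,0,0],[0,1.7,0.58,0,0],[0,2.7,0.9,0,0],[0,3.7,1.2,0,0],[0,4.7,1.5,0,0],[0,5.7,1.8,0,0],[0,6.7,2.1,0,0],[0,7.7,2.35,0,0]]]' && python3 -m pendant '[[[0,1,0.25,0,0],[0,2,0.45,0,0],[0,3,0.6,0,0],[0,4,0.7,0,0],[0,5,0.75,0,0],[0,6,0.75,0,0],[0,7,0.7,0,0],[0,8,0.65,0,0]]]'; python3 - <<'E'
from h import *
o=get_obs(); print(o["ee_pos"],o["wrist_force"])
t,s=camera("top"),camera("scene"); print(dish(t,505,10,25),dish(s,505,10,25))
E
```

```text
clock: 26.95
ee_pos: [497.7, -136.7, 7.2]
orientation: [-180.0, 0.0, 90.0]
wrist_force: [-1.4, -5.4, -0.7]
opening: 93.1
clock: 27.95
ee_pos: [504.5, -56.7, 7.2]
orientation: [180.0, 0.0, 90.0]
wrist_force: [-0.3, -5.4, -1.3]
opening: 92.7
[504.47652112 -56.70461132   7.22521862] [-0.3124128  -5.37765953 -1.28530152]
(np.float64(7.77303524126536), np.float64(521.0), np.float64(6.0)) (np.float64(25.56186376046143), np.float64(507.0), np.float64(9.0))
```

```bash
python3 -m pendant '[[[0,1,-0.1,0,0],[0,2,-0.2,0,0],[0,3,-0.3,0,0],[0,4,-0.4,0,0],[0,5,-0.5,0,0],[0,6,-0.6,0,0],[0,7,-0.7,0,0],[0,8,-0.85,0,0]]]' && python3 -m pendant '[[[0,1,-0.1,0,0],[0,2,-0.2,0,0],[0,3,-0.3,0,0],[0,4,-0.4,0,0],[0,4.9,-0.5,0,0],[0,5.7,-0.6,0,0],[0,6.3,-0.65,0,0],[0,6.8,-0.7,0,0]]]'; python3 - <<'E'
from h import *
o=get_obs(); print(o["ee_pos"],o["wrist_force"])
s=camera("scene"); print(dish(s,490,160,25))
E
```

```text
clock: 29.05
ee_pos: [496.1, 23.0, 7.2]
orientation: [180.0, 0.0, 90.0]
wrist_force: [1.1, -5.7, -0.9]
opening: 93.0
clock: 30.05
ee_pos: [488.9, 90.8, 7.2]
orientation: [-180.0, 0.1, 90.0]
wrist_force: [-0.2, -6.9, 0.2]
opening: 92.8
[488.85402954  90.82761067   7.21702713] [-0.18273032 -6.88126752  0.16831503]
(np.float64(27.979578994048286), np.float64(491.0), np.float64(155.0))
```

Another 17 mm of push, then back off and rise clear.

```bash
python3 -m pendant '[[[0,0.5,0,0,0],[0,1,-0.05,0,0],[0,1.4,-0.1,0,0],[0,1.7,-0.1,0,0],[0,1.8,-0.1,0,0],[0,1.8,-0.1,0,0],[0,1.2,-0.1,0,0],[0,-1,-0.1,0,0]]]' && python3 -m pendant '[[[0,-3,0,-1,0],[0,-5,0,-4,0],[0,-8,0,-8,0],[0,-12,0,-13,0],[0,-17,0,-18,0],[0,-22,0,-20,0],[0,-27,0,-20,0],[0,-32,0,-20,0]]]' && python3 - <<'E'
from h import *
o=get_obs(); print(o["ee_pos"],o["wrist_force"])
t,s=camera("top"),camera("scene"); print(dish(t,489,174,15),dish(s,489,174,15))
cv2.imwrite("pics/m8.png",np.hstack([crop(t,140,160,130,130,3),crop(s,280,130,130,130,3)]))
cv2.imwrite("pics/f.png",cv2.resize(t["frame"][:,:,::-1],(784,588)))
E
```

```text
clock: 31.1
ee_pos: [487.3, 82.1, 7.0]
orientation: [-179.9, -0.1, 90.1]
wrist_force: [0.4, -0.3, -0.1]
opening: 93.0
clock: 32.1
ee_pos: [487.6, -239.8, 207.6]
orientation: [179.9, -0.0, 90.0]
wrist_force: [0.8, -0.4, -0.2]
opening: 93.1
[ 487.62973864 -239.80590249  207.62531044] [ 0.81603861 -0.38465339 -0.2372248 ]
(np.float64(30.97805375801985), np.float64(487.0), np.float64(175.0)) (np.float64(41.599589871113416), np.float64(489.0), np.float64(174.0))
```

View pics/m8.png

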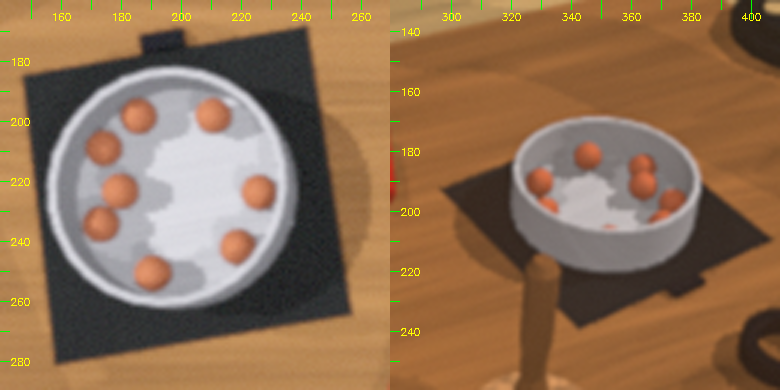

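View pics/f.png

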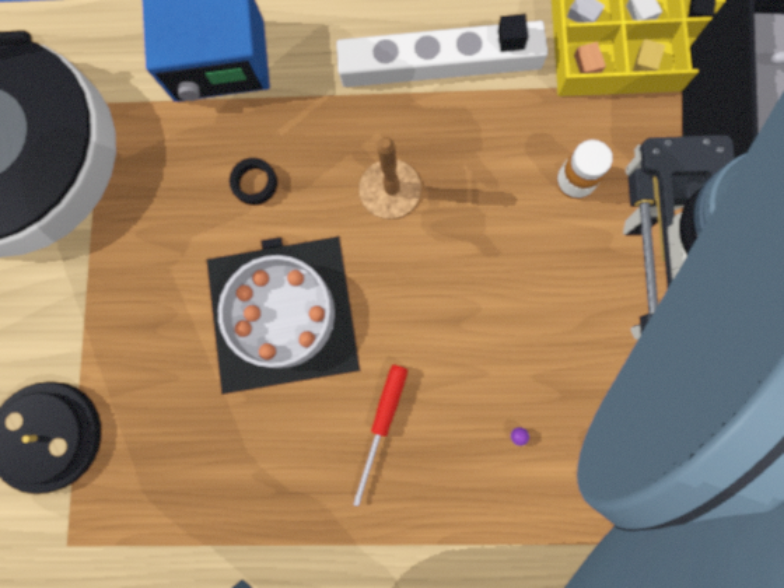

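I've viewed 12 pictures. The dish stands inside the mat outline with eight beads in it. The stirrer is upright on the coaster at (390,188), and the tape at (253,181) and jar at (585,168) are unmoved. Letting the arm settle, then handing in.

```bash
python3 -m pendant '[[[0,0,0,0,0],[0,0,0,0,0],[0,0,0,0,0],[0,0,0,0,0]]]' && python3 -c "
from cell import *
print(sign_off())"
```

```text
clock: 32.7
ee_pos: [488.1, -237.6, 207.3]
orientation: [180.0, -0.0, 90.1]
wrist_force: [0.4, -0.1, -0.0]
opening: 93.0
the job is handed in; nothing more can be done
None
```

The job is done and handed in at 32.7 s. I stirred the beads anticlockwise, stood the stirrer back on the coaster, and pushed the dish onto the mat with the open fingers straddling it.

**Last checks**
- **Dish:** the fitted centre is about (488, 174.5) mm from both cameras, and the mat centre is about (488, 174), so it stands wholly on the mat with roughly 22 mm to spare on each side.
- **Beads:** all eight are visible in the dish.
- **Stirrer:** it stands upright near the middle of the coaster.
- **Tape and jar:** they are at the same pixels as at the start.
- **Forces:** the largest wrist reading I saw was about 10 N.

**What did not go cleanly**
- **Dish dragged while stirring:** wedged beads shifted it by up to about 20 mm several times. I re-fitted its centre and carried on, about 29 mm off centre instead of the planned 33 mm.
- **Turn count is an estimate:** I put the net total at about 3.1 turns. The foot's distance from the dish centre wandered between about 11 and 36 mm. After the first turn it also went back about a third of a turn to reach a free spot.
- **Stirrer tilt:** it tilted about 3° in the grip and righted itself on release.
- **Dish position by camera:** the top and scene views disagreed by up to about 3 mm on the dish when both saw it clearly. The arm hid it from the top view for part of the push.

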